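Pin the scissors cassette shut

ROBOT

A 7-joint arm with a two-finger parallel gripper is mounted at the origin on the work surface. World frame = base frame: x ahead of the robot, y to its left, z up, the work surface at z = 0. Lengths are in m, angles in rad, forces in N, time in s.
With the tool pointing down it reaches from about 0.425 to 0.975 m from the base axis. Payload 16.7 kg.
Tool frame: the origin (TCP) lies at the very end of the fingers, on their centre line; the grasp point (between the pads) lies 19 mm behind it; y points along the fingers, z is the direction in which the jaws open and shut, and the axes are right-handed (so a half turn about y gives the same grasp; the last joint's range is limited). The gripper opens to 85 mm and grips with 20 to 120 N. Pads are 22 mm wide; open, the fingers measure 114 mm over their backs; the gripper's body (76 mm by 85 mm) begins 54 mm behind the grasp point. The pads swing forward as they close: fully open they stand 13 mm farther back than shut.
Start: joints at [1.048, 0.426, 0.074, 1.606, -0.034, 1.111, -0.067], TCP at [0.246, -0.628, 0.231] pointing down, gripper open.
Joint ranges: [-2.85, 2.85], [-0.5, 2.14], [-1.23, 1.37], [0.21, 2.46], [-1.02, 4.16], [0.16, 2.05], [-2.73, 2.73]. Speed limits (rad/s): [1.89, 1.89, 2.39, 2.39, 3.01, 3.01, 3.01].

INTERFACE

Orientations are given as a rotation vector (axis times angle).
In Python, from bench import sense, snapshot, camera_model, finish_job gives the robot as it stands.
- The arm moves only by the shell command python3 -m inch 'ROWS' [OPENING]. ROWS is JSON, a list of rows, each an object of numbers: "x", "y", "z": the shift along the tool's x, y, z in mm; "spin": the turn about the tool's y in rad. In form: [{"x": .., "y": .., "z": .., "spin": ..}, ...]. A call has 1 to 20 rows; each row is the pose to reach, as a shift and turn from the pose commanded when the call began, along the tool's axes at that moment; what a row does not reach only later rows make up. A row lasts 1/12 s, in which the tool goes at most 41.7 mm and 7.16 degrees, less where a joint would pass 70% of its speed; a pose out of reach is approached as far as the arm can. A call with a gripper value outside its range is refused whole. OPENING is the finger opening in mm, from 0 to 85.4, set as the call begins (- or left out, the last holds). The fingers move at their own pace and stop on an object; the grip force is fixed at half the most. Time passes only in rows, so rows that repeat a pose let the fingers close. It gives the time, the measured TCP pose, the force and the opening at its end, in the units of the state.
- sense(): the state, without advancing time (a new reading comes with each control period).
- snapshot(name): name is "scene" or "top"; returns the picture (420x560x3 uint8, red, green, blue); there is no depth.
- camera_model(name): a dict with "mtx" (3x3 intrinsics, pixels), "rvec" (rotation vector, rad) and "tvec" (3), from world to camera coordinates, as OpenCV has them. Camera axes: x right, y down, z forward; pixel columns grow to the right and rows downward; lengths in m; the calibration is good to about 2 mm. A picture is of the moment at which its call begins. camera_model takes no time and is no camera call.
- finish_job(): hands the job in, once; it reports no verdict.
The state is a dict: "clock": time; "joint_positions": joint angles; "joint_vel": joint speeds; "joint_efforts": joint torques, N m; "eef_pos": TCP position; "orientation": TCP orientation; "contact_force": force on the tool from outside, world axes, zero at the start; "torque": the same for the moment, N m; "grip_width": finger opening in m.
Only numpy, scipy, OpenCV 4.12 (cv2) and the standard library are available. Lean on these libraries where they do the work, as an engineer would, in place of code of your own. Each camera call takes 0.05 s, during which the arm holds its last target.

TASK

One of the two open instrument cassettes holds the scissors, the other the tweezers. Swing the lid of the scissors' cassette down, take the lock pin from its stand, push it down through the holes in the lid tab and the front lug until its head sits on the tab, and press on it so that the sprung lid is fully shut. Finish while still holding the pin pressed down like that (the lid lifts again if you let go); leave the tweezers' cassette open and everything else where it is.

Things in the scene. Friction and masses are not known exactly. Their poses are not given: they have to be found in the camera images.
- cassette_1: one of two identical aluminium cassettes, fixed to the bench: open tray 120 x 170 mm, 32 mm high (walls, floor 4 mm; dark liner), lid hinged along the far 170 mm side. Origin: centre of the underside; x points from the front lug to the hinge (roughly away from the robot), y along the hinge, z up. Mid-front, a lug 32 (x) x 44 (y) x 32 mm high has the pin hole. Holds scissors or tweezers
- lid_1 (a joint): lid of cassette_1, rad: 0 fully shut (level on the tray), 1.57 upright, stop at 1.8. Perforated plate 120 x 170 x 6 mm, 120 g, its underside in line with the hinge axis; from mid free edge a tab 32 x 44 x 6 mm reaches to 152 mm from the hinge. The stiff hinge (0.08 N m) holds it wherever it is left
- hinge_1 (a point): middle of the hinge line of cassette_1, 32 mm above the bench, axes as the cassette's; the hinge line runs along y
- base_hole_1 (a point): centre of the mouth of the upright pin hole in the front lug of cassette_1, 32 mm above the bench, 136 mm in front of the hinge line; the hole is 14 mm wide and runs down through the lug to the bench (32 mm)
- tab_hole_1 (a point): centre of the 14 mm through hole in the lid tab of cassette_1, at its outer face, 136 mm from the hinge; over the lug's hole when the lid is down, 38 mm above the bench when fully shut. A sprung seal strip inside the tray's front wall, 6 mm proud, stops the unpressed lid at about 0.055 rad; shutting it takes 4 to 8 N down on the tab, and it rises when let go
- cassette_2: one of two identical aluminium cassettes, fixed to the bench: open tray 120 x 170 mm, 32 mm high (walls, floor 4 mm; dark liner), lid hinged along the far 170 mm side. Origin: centre of the underside; x points from the front lug to the hinge (roughly away from the robot), y along the hinge, z up. Mid-front, a lug 32 (x) x 44 (y) x 32 mm high has the pin hole. Holds scissors or tweezers
- lid_2 (a joint): lid of cassette_2, rad: 0 fully shut (level on the tray), 1.57 upright, stop at 1.8. Perforated plate 120 x 170 x 6 mm, 120 g, its underside in line with the hinge axis; from mid free edge a tab 32 x 44 x 6 mm reaches to 152 mm from the hinge. The stiff hinge (0.08 N m) holds it wherever it is left
- hinge_2 (a point): middle of the hinge line of cassette_2, 32 mm above the bench, axes as the cassette's; the hinge line runs along y
- base_hole_2 (a point): centre of the mouth of the upright pin hole in the front lug of cassette_2, 32 mm above the bench, 136 mm in front of the hinge line; the hole is 14 mm wide and runs down through the lug to the bench (32 mm)
- tab_hole_2 (a point): centre of the 14 mm through hole in the lid tab of cassette_2, at its outer face, 136 mm from the hinge; over the lug's hole when the lid is down, 38 mm above the bench when fully shut. A sprung seal strip inside the tray's front wall, 6 mm proud, stops the unpressed lid at about 0.055 rad; shutting it takes 4 to 8 N down on the tab, and it rises when let go
- scissors: small steel scissors, 106 x 46 mm, 7 mm thick, with two finger rings, lying in one of the two cassettes with the blades across (along the cassette's y). Origin: underside, at the pivot, within 20 mm of the middle of its cassette
- tweezers: steel tweezers, 112 mm long, 15 mm wide, two slim straight legs, lying in the other cassette. Origin: underside, near the middle
- pin: loose steel lock pin, 80 g, standing upright in its stand: a shank 10 mm wide and 34 mm long with a tapered tip, and above it a ridged cylindrical head 22 mm wide and 36 mm high to grip. Origin: the middle of the tip, z up along the pin; the head's underside is at z = 34 mm and its top at 70 mm
- stand: fixed white plastic block 60 x 60 x 26 mm with a 13 mm wide hole, 20 mm deep, in which the pin stands. Origin: centre of its underside
- jar: bystander: white plastic jar, 64 mm wide, 120 mm high. Origin: centre of its underside
- beaker: bystander: glass beaker, 64 mm wide, 80 mm high. Origin: centre of its underside
- glove_box: bystander: cardboard glove box 110 x 220 x 75 mm high. Origin: centre of its underside

How it is judged:
On the way, in this order (a step that is already met when the one before it is completed fails the run):
1. the lid of the cassette with the scissors is down on its seal (((horizontal distance between scissors and cassette_1 below 0.06 m and value of joint lid_1 below 0.12 rad) or (horizontal distance between scissors and cassette_2 below 0.06 m and value of joint lid_2 below 0.12 rad))), for 0.2 s.
2. the pin is through the lid tab and well into the lug (((horizontal distance between scissors and cassette_1 below 0.06 m and value of joint lid_1 below 0.12 rad and horizontal distance between pin and base_hole_1 below 0.005 m and z of pin in the frame of base_hole_1 below -0.012 m and angle between pin's own z axis and vertical below 0.12 rad) or (horizontal distance between scissors and cassette_2 below 0.06 m and value of joint lid_2 below 0.12 rad and horizontal distance between pin and base_hole_2 below 0.005 m and z of pin in the frame of base_hole_2 below -0.012 m and angle between pin's own z axis and vertical below 0.12 rad))), for 0.2 s.
At the end, for the whole second after the job is handed in: Scissors' cassette: lid within 0.02 rad of shut; pin upright (0.12 rad), within 5 mm of the lug hole's axis, tip 25.5 mm or more below the lug's top, held by the fingers (over 2 N) and pressing on the cassette (over 2.5 N). Tweezers' cassette: lid still open over 1.0 rad (((horizontal distance between scissors and cassette_1 below 0.06 m and value of joint lid_1 below 0.02 rad and horizontal distance between pin and base_hole_1 below 0.005 m and z of pin in the frame of base_hole_1 below -0.0255 m and angle between pin's own z axis and vertical below 0.12 rad and contact force between the fingers and pin above 2 N and contact force between pin and cassette_1 above 2.5 N and value of joint lid_2 above 1 rad) or (horizontal distance between scissors and cassette_2 below 0.06 m and value of joint lid_2 below 0.02 rad and horizontal distance between pin and base_hole_2 below 0.005 m and z of pin in the frame of base_hole_2 below -0.0255 m and angle between pin's own z axis and vertical below 0.12 rad and contact force between the fingers and pin above 2 N and contact force between pin and cassette_2 above 2.5 N and value of joint lid_1 above 1 rad))); the arm keeps its last pose, push and grip.
It fails at once if a bystander is shifted by more than 30 mm or tipped (distance of any of jar, beaker, glove_box from where it was at the start of the episode above 0.03 m or angle between any of jar, beaker, glove_box's own z axis and vertical above 0.5 rad).
It fails at once if an instrument is taken out of its cassette or pushed about (over 40 mm) (distance of any of scissors, tweezers from where it was at the start of the episode above 0.04 m).
It fails at once if the lid of the tweezers' cassette is swung down ((horizontal distance between scissors and cassette_1 below 0.06 m and value of joint lid_2 below 1 rad) or (horizontal distance between scissors and cassette_2 below 0.06 m and value of joint lid_1 below 1 rad)).
It also fails if it takes over 54 s, if anything falls off the work surface, if the arm or the gripper's body presses on something with over 40 N, if the wrist force passes 120 N, or if a joint passes its speed limit or range.

## Working session

There is one attempt and no reset: what is moved stays moved. The work goes in short steps, Python scripts to look and compute and a shell command to move; the robot and the scene stay as the last step left them, time stands still between calls to the robot, and variables do not carry over. Pictures are saved under pics/ and viewed, and the job is handed in when it is done.

```bash
mkdir -p pics; ls; python3 - <<'E'
from bench import *
import cv2
s=sense();print(s)
for n in("scene","top"):
    im=snapshot(n);cv2.imwrite(f"pics/{n}0.png",im[:,:,::-1]);c=camera_model(n);print(n,c)
E
```

```text
pics
{'clock': 0.0, 'joint_positions': array([ 1.04745489,  0.42676433,  0.07386518,  1.60662943, -0.03409355,
        1.11081434, -0.06709644]), 'joint_vel': array([-3.18874254e-05, -2.68953255e-03,  4.52502539e-04, -1.03972234e-03,
        9.80587548e-04,  4.84422436e-04,  1.76122650e-03]), 'joint_efforts': array([-1.78024093e-04, -9.49835157e+01,  3.76093224e+00, -4.63507569e+01,
        1.93485600e-02,  1.04478851e-02,  3.21118364e-05]), 'eef_pos': array([ 0.24631131, -0.62799707,  0.23057958]), 'orientation': array([-0.38185762,  2.01862058, -2.01593939]), 'contact_force': array([-0.66954606,  0.56681602, -0.45383715]), 'torque': array([-0.00345255,  0.01970425, -0.00435435]), 'grip_width': 0.08581614272410805}
scene {'mtx': array([[457.42961143,   0.        , 277.99783835],
       [  0.        , 457.42961143, 219.66140659],
       [  0.        ,   0.        ,   1.        ]]), 'rvec': array([ 1.19674617,  2.26942267, -1.00893482]), 'tvec': array([ 0.33999058, -0.26612659,  1.67252516])}
top {'mtx': array([[475.82441432,   0.        , 279.99715665],
       [  0.        , 475.82441432, 208.22095773],
       [  0.        ,   0.        ,   1.        ]]), 'rvec': array([ 2.12658999, -2.18894578,  0.12681399]), 'tvec': array([-0.01145328,  0.57962498,  1.32612705])}
```

View pics/scene0.png

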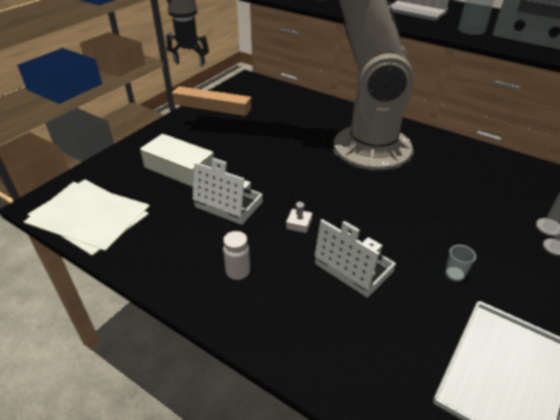

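View pics/top0.png

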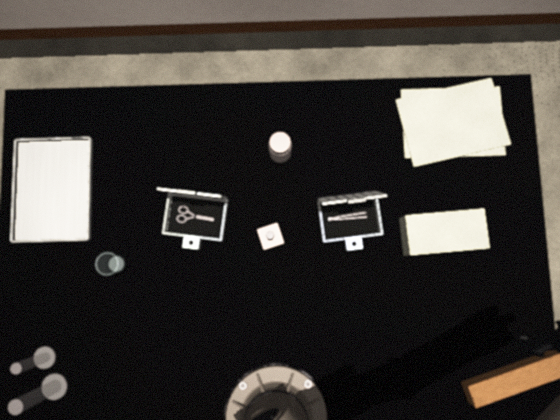

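The scissors are in the left cassette in the top view, with its lug near (190,242). The tweezers are in the right one, and the pin is at about (270,236). The arm is out of the way. Next I'll zoom in and measure.

```bash
cat > h.py <<'E'
import numpy as np,cv2
from bench import *
def cam(n):
    c=camera_model(n);R=cv2.Rodrigues(np.array(c["rvec"]))[0];return c["mtx"],R,np.array(c["tvec"]).ravel()
def cast(n,uv,z):
    K,R,t=cam(n);o=-R.T@t;d=R.T@np.linalg.solve(K,[uv[0],uv[1],1.]);return o+d*(z-o[2])/d[2]
def proj(n,p):
    K,R,t=cam(n);q=K@(R@np.array(p,float)+t);return q[:2]/q[2]
def crop(n,src,x,y,w,h,f,out):
    im=cv2.imread(src)[y:y+h,x:x+w];cv2.imwrite(out,cv2.resize(im,None,fx=f,fy=f,interpolation=cv2.INTER_CUBIC))
E
python3 - <<'E'
from h import *
crop("top","pics/top0.png",150,180,140,75,5.5,"pics/t1.png")
crop("scene","pics/scene0.png",280,190,130,105,5.5,"pics/s1.png")
for n in("top","scene"):
    K,R,t=cam(n);print(n,-R.T@t)
E
```

```text
top [ 0.41568294 -0.0297859   1.38601217]
scene [1.36706288 0.51844632 0.91984231]
```

View pics/t1.png

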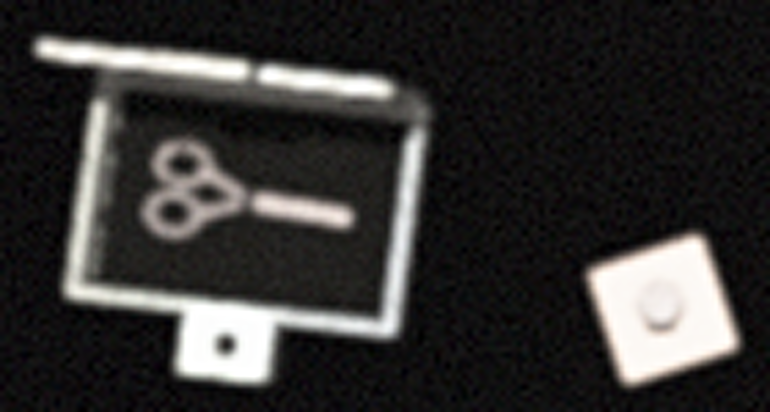

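View pics/s1.png

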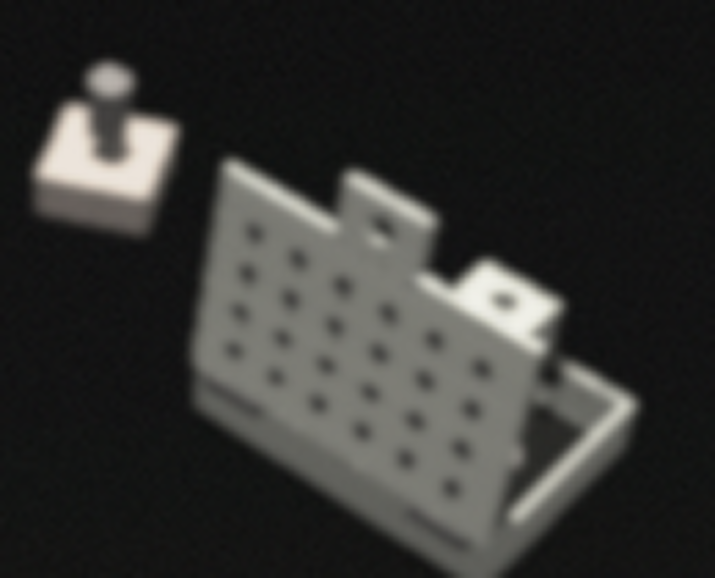

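```bash
python3 - <<'E'
from h import *
T=lambda x,y:(150+(x+.5)/5.5-.5,180+(y+.5)/5.5-.5)
S=lambda x,y:(280+(x+.5)/5.5-.5,190+(y+.5)/5.5-.5)
# refined blobs
im=cv2.imread("pics/top0.png",0)
print("hole top",cast("top",T(226,344),.032)," scene",cast("scene",S(505,300),.032))
c=[T(67,297),T(398,336),T(425,120)]
a,b,d=[cast("top",p,.032) for p in c];print("front corners",a,b,np.linalg.norm(a-b),"back right",d,np.linalg.norm(d-b),"yaw of y",np.arctan2(-(a-b)[0],(a-b)[1]))
print("stand ctr",np.mean([cast("top",T(*p),.026) for p in((585,268),(700,234),(740,350),(627,386))],0), "scene",np.mean([cast("scene",S(*p),.026) for p in((66,102),(180,122),(148,198),(36,170))],0))
print("pin head top: top",cast("top",T(661,298),.076),"scene",cast("scene",S(110,78),.076))
# lid: scene tab hole, top corners
lid=[cast("top",T(36,48),z) for z in(.15,.152)]
print("lid left top edge",lid)
# lid angle: triangulate tab end corners
def tri(u1,u2):
    P=[]
    for n in("top","scene"):
        K,R,t=cam(n);P.append(K@np.c_[R,t])
    X=cv2.triangulatePoints(P[0],P[1],np.array(u1),np.array(u2)).ravel();return X[:3]/X[3]
print("tri lid left corner",tri(T(36,48),S(545,348)),"right",tri(T(392,90),S(228,160)))
E
```

```text
hole top [0.48968095 0.22852614 0.032     ]  scene [0.48843274 0.23171132 0.032     ]
front corners [0.51639933 0.31084423 0.032     ] [0.4912461  0.13950398 0.032     ] 0.1731766948628804 back right [0.60355487 0.12382327 0.032     ] 0.11339817333792668 yaw of y -0.1457616800928726
stand ctr [0.50145606 0.00228186 0.026     ] scene [0.49792441 0.00352572 0.026     ]
pin head top: top [0.50400682 0.0019484  0.076     ] scene [0.49968591 0.00421915 0.076     ]
lid left top edge [array([0.62740978, 0.2961555 , 0.15      ]), array([0.62706718, 0.29562809, 0.152     ])]
tri lid left corner [0.62622417 0.29633056 0.15373506] right [0.60061513 0.12657206 0.15523632]
```

```bash
python3 - <<'E'
from h import *
s=sense();R=cv2.Rodrigues(s["orientation"])[0];print(R.round(3))
print("jar",cast("top",(280,140),.12),"target in tool mm",)
yaw=-.146;cx=np.array([np.cos(yaw),np.sin(yaw),0]);h=np.array([.489,.230,.032])+.136*cx;print("hinge",h)
for X,Z in((.06,.26),(.06,.14)):
    p=h*[1,1,0]+X*cx+[0,0,Z];print(p,(R.T@(p-s["eef_pos"])*1000).round(0))
E
```

```text
[[-0.931 -0.001  0.365]
 [-0.365  0.001 -0.931]
 [ 0.    -1.    -0.001]]
jar [ 0.75609321 -0.03366563  0.12      ] target in tool mm
hinge [0.62355308 0.21021447 0.032     ]
[0.68291474 0.20148555 0.26      ] [-709.  -29. -613.]
[0.68291474 0.20148555 0.14      ] [-709.   91. -613.]
```

```bash
python3 -m inch '[{"x":-30,"y":-15,"z":-26,"spin":0.1},{"x":-60,"y":-29,"z":-52,"spin":0.2},{"x":-90,"y":-29,"z":-78,"spin":0.3},{"x":-120,"y":-29,"z":-104,"spin":0.4},{"x":-150,"y":-29,"z":-130,"spin":0.52},{"x":-709,"y":-29,"z":-613,"spin":0.52},{"x":-709,"y":-29,"z":-613,"spin":0.52},{"x":-709,"y":-29,"z":-613,"spin":0.52},{"x":-709,"y":-29,"z":-613,"spin":0.52},{"x":-709,"y":-29,"z":-613,"spin":0.52},{"x":-709,"y":-29,"z":-613,"spin":0.52},{"x":-709,"y":-29,"z":-613,"spin":0.52},{"x":-709,"y":-29,"z":-613,"spin":0.52},{"x":-709,"y":-29,"z":-613,"spin":0.52},{"x":-709,"y":-29,"z":-613,"spin":0.52},{"x":-709,"y":-29,"z":-613,"spin":0.52},{"x":-709,"y":-29,"z":-613,"spin":0.52},{"x":-709,"y":-29,"z":-613,"spin":0.52},{"x":-709,"y":-29,"z":-613,"spin":0.52},{"x":-709,"y":-29,"z":-613,"spin":0.52}]' 0
```

```text
clock: 1.77
eef_pos: [0.6289, 0.1, 0.2601]
orientation: [-0.157, -2.145, 2.145]
contact_force: [1.3, -0.5, 0.2]
grip_width: -0.0001
```

```bash
cat >> h.py <<'E'
def rel(p,q=None):
    s=sense();R=cv2.Rodrigues(s["orientation"])[0];return (R.T@(np.array(p)-s["eef_pos"])*1000).round(1)
def st():
    s=sense();R=cv2.Rodrigues(s["orientation"])[0];print(s["clock"],s["eef_pos"].round(4),s["contact_force"].round(1),s["grip_width"].round(4));print(R.round(3))
E
python3 -c "
from h import *
st();print(rel([.683,.2015,.26]))"
```

```text
Traceback (most recent call last):
  File "h.py", line 14, in st
    s=sense();R=cv2.Rodrigues(s["orientation"])[0];print(s["clock"],s["eef_pos"].round(4),s["contact_force"].round(1),s["grip_width"].round(4));print(R.round(3))
                                                                                                                      ^^^^^^^^^^^^^^^^^^^^^
AttributeError: 'float' object has no attribute 'round'
```

```bash
sed -i 's/s\["grip_width"\].round(4)/s["grip_width"]/' h.py
python3 -c "
from h import *
st();print(rel([.683,.2015,.26]))"
```

```text
1.7667 [0.6289 0.1    0.2601] [ 1.3 -0.5  0.2] -0.00011602402743241078
[[-0.989 -0.    -0.146]
 [ 0.146 -0.    -0.989]
 [ 0.    -1.     0.   ]]
[-3.870e+01  1.000e-01 -1.083e+02]
```

```bash
python3 -m inch '[{"x":-13,"y":0,"z":-36},{"x":-26,"y":0,"z":-72},{"x":-39,"y":0,"z":-108},{"x":-39,"y":0,"z":-108},{"x":-39,"y":30,"z":-108},{"x":-39,"y":60,"z":-108},{"x":-39,"y":90,"z":-108},{"x":-39,"y":118,"z":-108},{"x":-39,"y":120,"z":-108},{"x":-39,"y":120,"z":-108}]' 0
python3 - <<'E'
from h import *
st()
im=snapshot("scene");cv2.imwrite("pics/a.png",im[:,:,::-1]);crop("scene","pics/a.png",270,120,160,180,3.3,"pics/a1.png")
E
```

```text
1.7667 [0.6289 0.1    0.2601] [ 1.3 -0.5  0.2] -0.00011602402743241078
[[-0.989 -0.    -0.146]
 [ 0.146 -0.    -0.989]
 [ 0.    -1.     0.   ]]$[0]: bad value
```

View pics/a1.png

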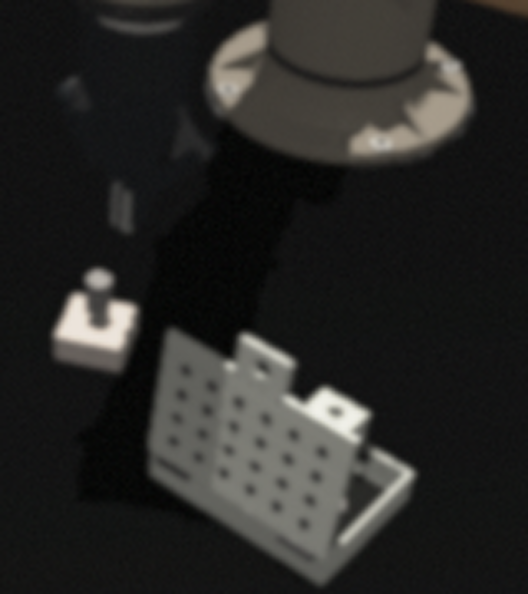

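The move was refused because every row needs all four fields. The arm hasn't moved, so I'll resend it with spin.

```bash
python3 -m inch '[{"x":-13,"y":0,"z":-36,"spin":0},{"x":-26,"y":0,"z":-72,"spin":0},{"x":-39,"y":0,"z":-108,"spin":0},{"x":-39,"y":0,"z":-108,"spin":0},{"x":-39,"y":30,"z":-108,"spin":0},{"x":-39,"y":60,"z":-108,"spin":0},{"x":-39,"y":90,"z":-108,"spin":0},{"x":-39,"y":118,"z":-108,"spin":0},{"x":-39,"y":120,"z":-108,"spin":0},{"x":-39,"y":120,"z":-108,"spin":0}]' 0
python3 - <<'E'
from h import *
st()
im=snapshot("scene");cv2.imwrite("pics/b.png",im[:,:,::-1]);crop("scene","pics/b.png",270,120,160,180,3.3,"pics/b1.png")
E
```

```text
clock: 2.65
eef_pos: [0.6819, 0.1989, 0.1389]
orientation: [-0.154, -2.143, 2.145]
contact_force: [0.4, 1.2, 1.4]
grip_width: -0.0
2.65 [0.6819 0.1989 0.1389] [0.4 1.2 1.4] -6.292561252619921e-06
[[-0.989 -0.003 -0.146]
 [ 0.146 -0.001 -0.989]
 [ 0.003 -1.     0.001]]
```

View pics/b1.png

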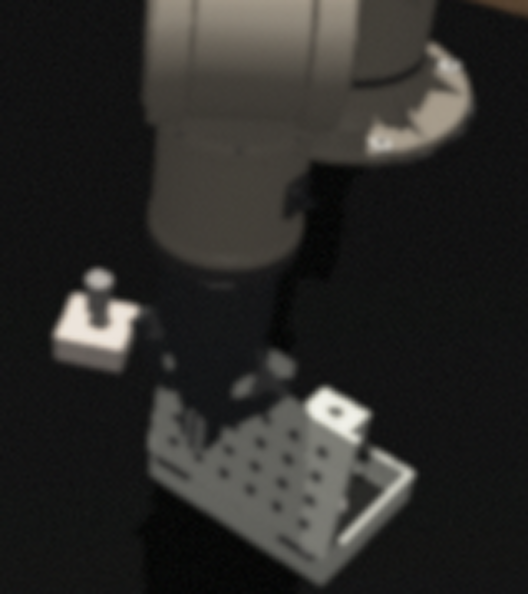

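```bash
python3 -m inch '[{"x":20,"y":0,"z":0,"spin":0},{"x":40,"y":0,"z":0,"spin":0},{"x":50,"y":0,"z":0,"spin":0},{"x":60,"y":1,"z":0,"spin":0},{"x":70,"y":2,"z":0,"spin":0},{"x":81,"y":5,"z":0,"spin":0},{"x":91,"y":9,"z":0,"spin":0},{"x":100,"y":14,"z":0,"spin":0},{"x":109,"y":20,"z":0,"spin":0},{"x":118,"y":27,"z":0,"spin":0},{"x":126,"y":34,"z":0,"spin":0},{"x":133,"y":42,"z":0,"spin":0},{"x":139,"y":51,"z":0,"spin":0},{"x":144,"y":60,"z":0,"spin":0},{"x":148,"y":70,"z":0,"spin":0},{"x":151,"y":78,"z":0,"spin":0},{"x":153,"y":86,"z":0,"spin":0},{"x":154,"y":90,"z":0,"spin":0},{"x":155,"y":94,"z":0,"spin":0},{"x":155,"y":96,"z":0,"spin":0}]' 0
python3 - <<'E'
from h import *
st()
im=snapshot("scene");cv2.imwrite("pics/c.png",im[:,:,::-1]);crop("scene","pics/c.png",270,120,160,180,3.3,"pics/c1.png")
E
```

```text
clock: 4.37
eef_pos: [0.5294, 0.222, 0.0438]
orientation: [-0.157, -2.145, 2.145]
contact_force: [-2.4, -0.4, 3.3]
grip_width: 0.0
4.3667 [0.5294 0.222  0.0438] [-2.4 -0.4  3.3] 4.9740331577501975e-05
[[-0.989 -0.    -0.146]
 [ 0.146 -0.    -0.989]
 [ 0.    -1.     0.   ]]
```

View pics/c1.png

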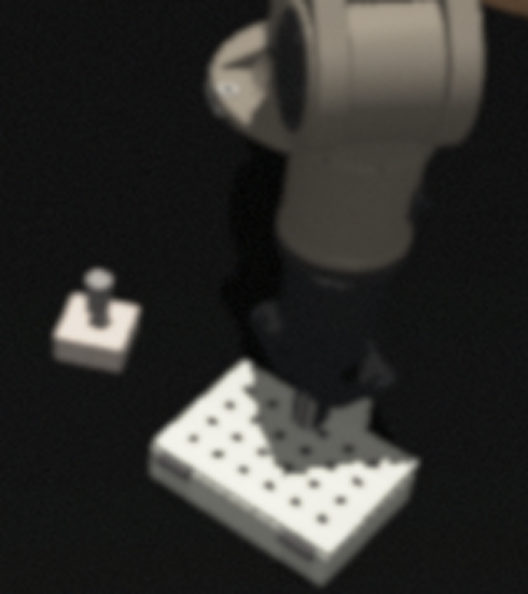

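The lid is down on its seal. I'll hold briefly, lift, then move toward the pin.

```bash
python3 -m inch '[{"x":0,"y":2,"z":0,"spin":0},{"x":0,"y":2,"z":0,"spin":0},{"x":0,"y":2,"z":0,"spin":0},{"x":0,"y":2,"z":0,"spin":0},{"x":0,"y":-30,"z":0,"spin":0},{"x":0,"y":-65,"z":0,"spin":0},{"x":0,"y":-100,"z":0,"spin":0},{"x":0,"y":-110,"z":0,"spin":0}]' 0
python3 - <<'E'
from h import *
st();print(rel([.502,.003,.15]))
E
```

```text
clock: 5.08
eef_pos: [0.5315, 0.2229, 0.1595]
orientation: [-0.164, -2.151, 2.145]
contact_force: [0.6, -0.4, 1.2]
grip_width: -0.0
5.0833 [0.5315 0.2229 0.1595] [ 0.6 -0.4  1.2] -3.2873560681624e-05
[[-0.989  0.006 -0.146]
 [ 0.146  0.003 -0.989]
 [-0.005 -1.    -0.003]]
[ -2.9   8.7 221.9]
```

```bash
python3 -m inch '[{"x":0,"y":0,"z":35,"spin":0},{"x":0,"y":0,"z":70,"spin":0},{"x":-1,"y":0,"z":105,"spin":0},{"x":-2,"y":0,"z":140,"spin":0},{"x":-2,"y":0,"z":175,"spin":0},{"x":-3,"y":0,"z":205,"spin":0},{"x":-3,"y":0,"z":220,"spin":0},{"x":-3,"y":0,"z":222,"spin":0},{"x":-3,"y":0,"z":222,"spin":0},{"x":-3,"y":0,"z":222,"spin":0}]' 50
python3 - <<'E'
from h import *
st();print(rel([.502,.003,.047]))
for n in("scene","top"):
    im=snapshot(n);cv2.imwrite(f"pics/d{n}.png",im[:,:,::-1])
crop("scene","pics/dscene.png",270,150,140,150,3.9,"pics/ds.png")
crop("top","pics/dtop.png",150,180,140,75,5.5,"pics/dt.png")
E
```

```text
clock: 5.92
eef_pos: [0.5004, 0.0026, 0.1545]
orientation: [-0.157, -2.146, 2.146]
contact_force: [-0.5, 0.5, 0.3]
grip_width: 0.0503
5.9167 [0.5004 0.0026 0.1545] [-0.5  0.5  0.3] 0.05033109494800546
[[-0.989  0.001 -0.145]
 [ 0.145  0.    -0.989]
 [-0.001 -1.    -0.   ]]
[ -1.4 107.5  -0.6]
```

View pics/ds.png

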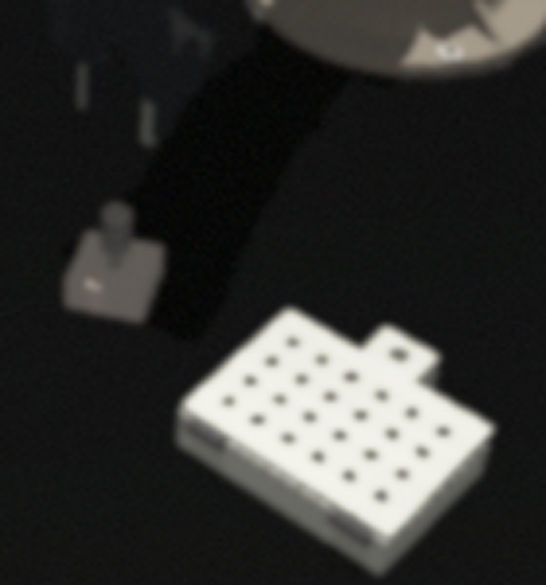

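View pics/dt.png

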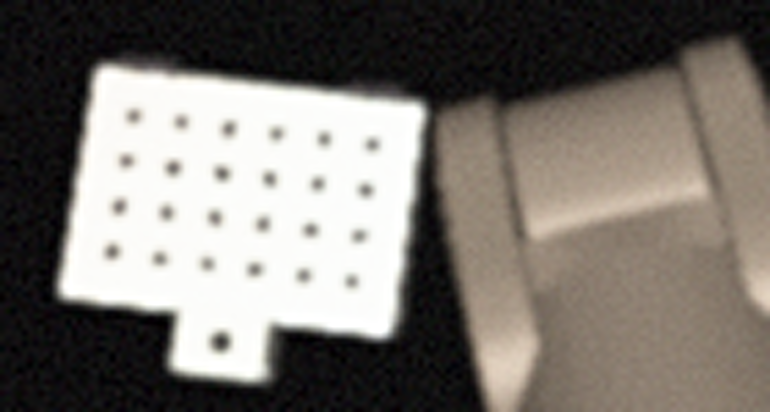

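```bash
python3 - <<'E'
from h import *
def dark(n,src,box,thr):
    im=cv2.imread(src,0);x,y,w,h=box
    c=cv2.resize(im[y:y+h,x:x+w],None,fx=8,fy=8,interpolation=cv2.INTER_CUBIC)
    m=(c<thr).astype(np.uint8);k,l,s,ce=cv2.connectedComponentsWithStats(m)
    for i in range(1,k):
        if 20<s[i,4]<3000 : 
            p=(ce[i]+.5)/8-.5+[x,y];print(n,p.round(2),s[i,4],cast(n,p,.0455).round(4))
dark("top","pics/dtop.png",(183,236,15,12),150)
dark("scene","pics/dscene.png",(364,234,18,14),130)
print("pin stand scene",)
E
python3 -m inch '[{"x":-1.5,"y":35,"z":-0.6,"spin":0},{"x":-1.5,"y":70,"z":-0.6,"spin":0},{"x":-1.5,"y":90,"z":-0.6,"spin":0},{"x":-1.5,"y":100,"z":-0.6,"spin":0},{"x":-1.5,"y":107,"z":-0.6,"spin":0},{"x":-1.5,"y":107,"z":-0.6,"spin":0},{"x":-1.5,"y":107,"z":-0.6,"spin":0}]' 50
python3 - <<'E'
from h import *
st()
im=snapshot("scene");cv2.imwrite("pics/e.png",im[:,:,::-1]);crop("scene","pics/e.png",260,160,80,80,7,"pics/e1.png")
E
```

```text
top [189.66 241.7 ] 472 [0.4903 0.2288 0.0455]
scene [364.79 234.79] 477 [0.4789 0.205  0.0455]
scene [377.7 235.7] 2403 [0.4621 0.236  0.0455]
scene [371.91 240.47] 70 [0.4882 0.231  0.0455]
scene [380.13 245.82] 658 [0.4943 0.2582 0.0455]
pin stand scene
clock: 6.6
eef_pos: [0.5023, 0.0026, 0.048]
orientation: [-0.157, -2.146, 2.146]
contact_force: [-0.2, -0.2, 0.4]
grip_width: 0.05
6.6 [0.5023 0.0026 0.048 ] [-0.2 -0.2  0.4] 0.049951068430338676
[[-0.989  0.001 -0.145]
 [ 0.145  0.    -0.989]
 [-0.001 -1.    -0.   ]]
```

View pics/e1.png

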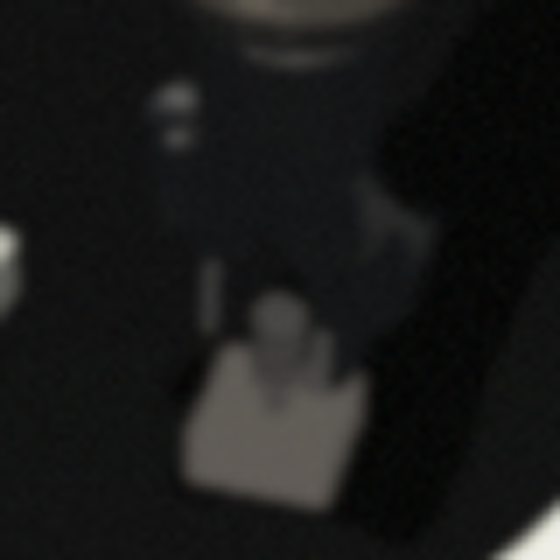

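```bash
python3 -m inch '[{"x":0,"y":0,"z":0,"spin":0},{"x":0,"y":0,"z":0,"spin":0},{"x":0,"y":0,"z":0,"spin":0},{"x":0,"y":0,"z":0,"spin":0},{"x":0,"y":0,"z":0,"spin":0},{"x":0,"y":0,"z":0,"spin":0}]' 0
python3 - <<'E'
from h import *
st()
E
```

```text
clock: 7.15
eef_pos: [0.5024, 0.0022, 0.0482]
orientation: [-0.159, -2.146, 2.146]
contact_force: [-0.5, -0.6, 7.9]
grip_width: 0.0201
7.15 [0.5024 0.0022 0.0482] [-0.5 -0.6  7.9] 0.020149177244287032
[[-0.989  0.002 -0.146]
 [ 0.146  0.    -0.989]
 [-0.002 -1.    -0.   ]]
```

```bash
python3 -m inch '[{"x":0,"y":-15,"z":0,"spin":0},{"x":0,"y":-40,"z":0,"spin":0},{"x":0,"y":-65,"z":0,"spin":0},{"x":0,"y":-80,"z":0,"spin":0},{"x":0,"y":-80,"z":0,"spin":0},{"x":0,"y":-80,"z":0,"spin":0}]' 0
python3 - <<'E'
from h import *
st()
print(rel([.4893,.2299,.105]))
im=snapshot("scene");cv2.imwrite("pics/f.png",im[:,:,::-1]);crop("scene","pics/f.png",260,140,80,80,7,"pics/f1.png")
E
```

```text
clock: 7.65
eef_pos: [0.5022, 0.0021, 0.1282]
orientation: [-0.16, -2.146, 2.146]
contact_force: [-0.0, -0.2, -0.9]
grip_width: 0.0201
7.65 [0.5022 0.0021 0.1282] [-0.  -0.2 -0.9] 0.020126503012524607
[[-0.989  0.002 -0.146]
 [ 0.146 -0.    -0.989]
 [-0.002 -1.    -0.   ]]
[  46.    23.2 -223.5]
```

View pics/f1.png

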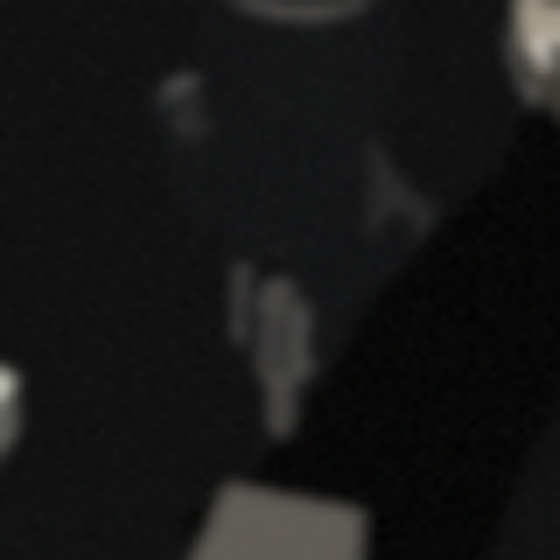

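```bash
python3 -m inch '[{"x":7,"y":0,"z":-34,"spin":0},{"x":14,"y":0,"z":-68,"spin":0},{"x":21,"y":0,"z":-102,"spin":0},{"x":28,"y":0,"z":-136,"spin":0},{"x":35,"y":5,"z":-170,"spin":0},{"x":42,"y":10,"z":-204,"spin":0},{"x":45,"y":15,"z":-218,"spin":0},{"x":46,"y":20,"z":-223.5,"spin":0},{"x":46,"y":20,"z":-223.5,"spin":0},{"x":46,"y":20,"z":-223.5,"spin":0},{"x":46,"y":20,"z":-223.5,"spin":0}]' 0
python3 - <<'E'
from h import *
st()
for n in("scene","top"):
    im=snapshot(n);cv2.imwrite(f"pics/g{n}.png",im[:,:,::-1])
crop("scene","pics/gscene.png",330,170,80,80,7,"pics/gs.png")
crop("top","pics/gtop.png",150,190,100,80,7,"pics/gt.png")
E
```

```text
clock: 8.62
eef_pos: [0.4889, 0.2284, 0.107]
orientation: [-0.158, -2.143, 2.145]
contact_force: [-0.7, -0.9, -0.3]
grip_width: 0.0197
8.6167 [0.4889 0.2284 0.107 ] [-0.7 -0.9 -0.3] 0.019710876006223534
[[-0.989 -0.001 -0.147]
 [ 0.147 -0.001 -0.989]
 [ 0.    -1.     0.001]]
```

View pics/gs.png

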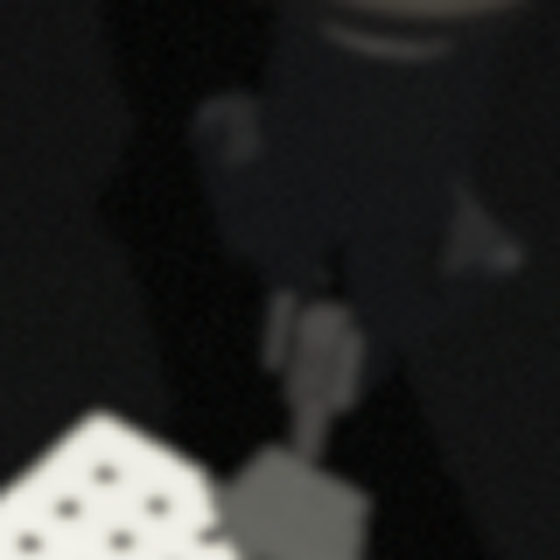

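View pics/gt.png

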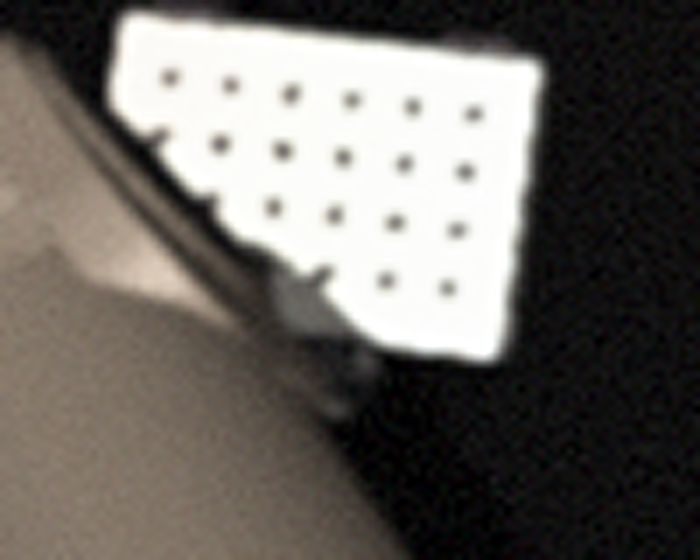

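```bash
python3 - <<'E'
from h import *
im=cv2.imread("pics/gscene.png");c=im[205:250,350:395].astype(float)
c=np.clip(c*2.2,0,255).astype(np.uint8);c=cv2.resize(c,None,fx=13,fy=13,interpolation=cv2.INTER_CUBIC)
cv2.imwrite("pics/gs2.png",c)
s=sense()
hole=cast("scene",(371.91,240.47),.0455);print(hole)
for nm,xy in(("hole",hole[:2]),("tcp",s["eef_pos"][:2])):
  for z in(.0455,.065,.082,.099):
    p=proj("scene",[*xy,z]);print(nm,z,p.round(1),((p-[350,205]+.5)*13-.5).round(0))
E
```

```text
[0.48817425 0.23101845 0.0455    ]
hole 0.0455 [371.9 240.5] [291. 467.]
hole 0.065 [372.9 235.3] [304. 400.]
hole 0.082 [373.8 230.7] [316. 340.]
hole 0.099 [374.7 226. ] [328. 280.]
tcp 0.0455 [371.  240.3] [278. 465.]
tcp 0.065 [372.  235.2] [292. 398.]
tcp 0.082 [372.9 230.6] [303. 338.]
tcp 0.099 [373.8 225.9] [315. 278.]
```

View pics/gs2.png

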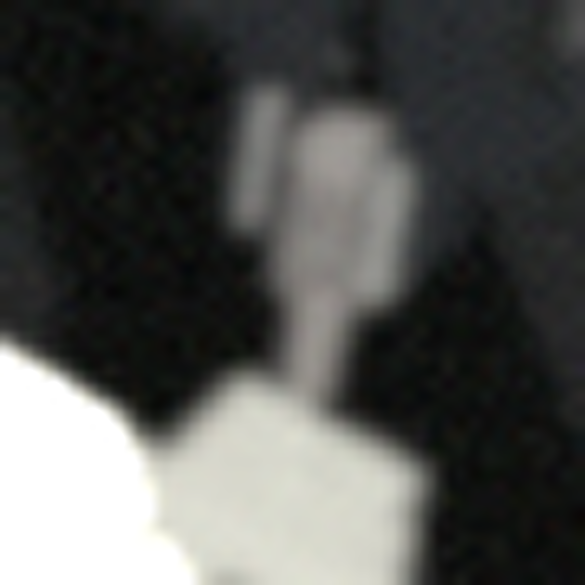

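```bash
python3 - <<'E'
from h import *
ims=[snapshot("scene").astype(float) for _ in range(4)]
im=np.mean(ims,0)[:,:,::-1];cv2.imwrite("pics/h.png",im)
c=im[220:262,355:397]
c=np.clip((c-40)*2.6,0,255).astype(np.uint8);c=cv2.resize(c,None,fx=14,fy=14,interpolation=cv2.INTER_CUBIC)
cv2.imwrite("pics/h1.png",c)
g=im.mean(2);print(g[228:262:1,364:384].astype(int))
E
```

```text
[[  7   5   6   6   7   8  12  26  44  58  66  65  59  50  43  35  25  15
    9   8]
 [  7   7   5   6   6   6  10  22  41  57  66  65  54  38  25  17  12   9
    7   7]
 [  8   7   7   5   8   7   9  24  43  59  66  63  49  29  14   7   8   7
    7   6]
 [  7   7   6   7   7   6  10  27  47  61  66  60  44  24  10   8   7   7
    6   7]
 [  7   7   9   8  13  14  17  30  50  63  66  56  39  19   9   8   7   6
    8   6]
 [  7   8  13  25  37  39  35  38  52  64  64  53  34  17   7   7   7   6
    6   7]
 [  7  15  30  49  64  68  61  56  59  64  61  48  29  13   8   7   7   8
    6   9]
 [ 15  31  51  70  83  86  83  76  72  67  57  39  21  10   8   7   7   6
    6   6]
 [ 30  51  70  84  92  94  93  90  85  76  61  42  24  14   8   6   8   8
    8   7]
 [ 51  71  85  92  94  95  95  95  93  88  77  62  48  34  22  13  10   7
    6   6]
 [ 71  85  93  95  96  95  95  96  97  94  89  83  73  61  47  33  21  11
    9   7]
 [ 85  92  95  96  96  95  95  96  97  96  94  92  89  82  73  60  45  28
   15   7]
 [ 92  95  95  95  96  95  95  96  96  94  93  93  94  93  89  81  69  52
   32 
[... 1208 characters left out ...]
 218 214 213 212 211 207 190 161 140 162 207 230 236 237 238
  238 238]
 [202 228 233 233 233 233 233 232 227 210 175 152 169 209 230 236 237 237
  237 237]
 [215 231 235 236 236 236 236 236 234 226 211 199 208 224 233 236 236 236
  236 236]
 [230 235 236 236 235 232 231 234 236 234 231 228 229 233 235 236 235 232
  228 225]
 [236 237 237 235 228 215 208 219 229 236 236 236 236 236 236 235 232 222
  199 182]
 [238 238 237 232 215 177 160 178 214 232 237 238 238 238 237 236 230 210
  168 140]
 [239 238 237 232 212 168 141 159 205 230 236 237 238 238 238 236 232 217
  184 162]][ WARN:0@4.801] global loadsave.cpp:1063 imwrite_ Unsupported depth image for selected encoder is fallbacked to CV_8U.
```

View pics/h1.png

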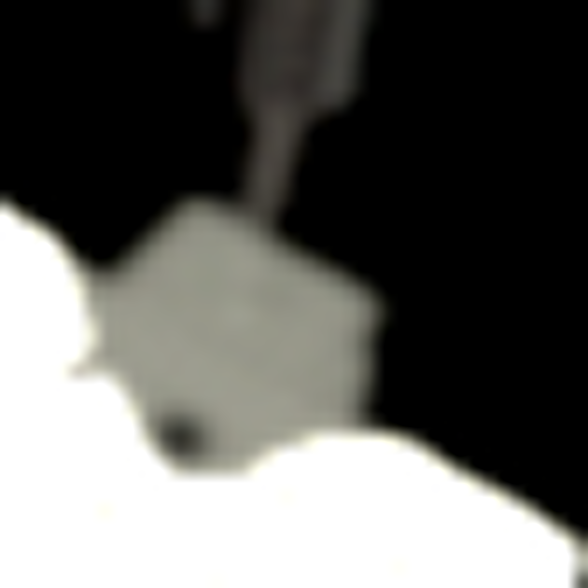

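```bash
python3 - <<'E'
from h import *
g=cv2.imread("pics/h.png",0).astype(np.float32)
hole=np.array([.48817,.23102])
K,R,t=cam("scene");o=-R.T@t;print("cam hor dir",(o[:2]-hole)/np.linalg.norm(o[:2]-hole))
for dz in (0,):
  zs=np.arange(.05,.16,.003)
  for z in zs:
    p=proj("scene",[*hole,z]);v=[int(cv2.getRectSubPix(g,(1,1),(float(p[0]+d),float(p[1])))[0,0]) for d in np.arange(-6,7,1)]
    print(round(z,3),p.round(1),v)
E
```

```text
cam hor dir [0.95046467 0.31083261]
0.05 [372.1 239.3] [95, 97, 97, 97, 97, 97, 97, 96, 94, 93, 90, 85, 76]
0.053 [372.3 238.5] [95, 96, 97, 97, 97, 97, 97, 95, 91, 86, 78, 68, 56]
0.056 [372.5 237.7] [93, 95, 96, 96, 96, 96, 95, 90, 82, 72, 60, 47, 34]
0.059 [372.6 236.9] [89, 93, 95, 95, 96, 94, 89, 80, 66, 52, 38, 24, 15]
0.062 [372.8 236.1] [83, 91, 94, 94, 92, 87, 80, 66, 48, 30, 18, 11, 8]
0.065 [372.9 235.3] [74, 85, 89, 86, 81, 76, 70, 59, 41, 23, 12, 8, 7]
0.068 [373.1 234.5] [61, 74, 77, 72, 66, 65, 65, 58, 42, 23, 11, 7, 7]
0.071 [373.2 233.7] [45, 57, 58, 53, 52, 58, 63, 59, 45, 26, 12, 7, 7]
0.074 [373.4 232.9] [27, 35, 35, 35, 43, 57, 64, 60, 46, 28, 13, 7, 7]
0.077 [373.6 232.1] [12, 15, 17, 25, 41, 57, 65, 60, 47, 27, 13, 8, 7]
0.08 [373.7 231.3] [8, 8, 11, 23, 42, 58, 65, 61, 48, 28, 13, 8, 7]
0.083 [373.9 230.4] [7, 6, 9, 23, 42, 58, 65, 62, 48, 29, 14, 8, 7]
0.086 [374.  229.6] [7, 6, 10, 24, 42, 58, 66, 63, 50, 32, 17, 11, 9]
0.089 [374.2 228.8] [6, 7, 12, 26, 45, 59, 65, 63, 52, 38, 26, 19, 13]
0.092 [374.4 228. ] [8, 10, 17, 33, 50, 61, 65, 63, 56, 47, 40, 31, 2
[... 904 characters left out ...]
 50, 60, 67, 69, 68, 65, 59, 53, 45, 33, 24]
0.134 [376.7 216.1] [51, 47, 53, 63, 68, 69, 68, 63, 55, 44, 34, 25, 21]
0.137 [376.9 215.3] [51, 46, 52, 62, 67, 68, 66, 62, 52, 39, 27, 21, 20]
0.14 [377.  214.4] [51, 42, 47, 57, 63, 63, 61, 56, 46, 33, 22, 20, 20]
0.143 [377.2 213.5] [49, 39, 40, 47, 52, 52, 49, 44, 35, 26, 20, 20, 20]
0.146 [377.4 212.6] [46, 35, 31, 35, 37, 35, 32, 28, 23, 21, 19, 19, 20]
0.149 [377.6 211.8] [40, 30, 24, 24, 23, 20, 16, 15, 16, 18, 19, 19, 20]
0.152 [377.7 210.9] [30, 24, 20, 19, 16, 13, 10, 12, 14, 17, 19, 19, 19]
0.155 [377.9 210. ] [23, 21, 20, 19, 18, 12, 10, 10, 16, 18, 19, 19, 19]
0.158 [378.1 209.1] [20, 21, 21, 21, 17, 13, 11, 13, 17, 19, 20, 20, 20]
```

The pin's axis in the scene view (about column 374 at row 231, far rim of the head at row 213) matches the hole line to within about 1 mm. I'll go down gently.

```bash
python3 -m inch '[{"x":0,"y":8,"z":0,"spin":0},{"x":0,"y":14,"z":0,"spin":0},{"x":0,"y":18,"z":0,"spin":0},{"x":0,"y":22,"z":0,"spin":0},{"x":0,"y":25,"z":0,"spin":0},{"x":0,"y":28,"z":0,"spin":0},{"x":0,"y":28,"z":0,"spin":0}]' 0
python3 -c "
from h import *
st();print(sense()['torque'])"
```

```text
clock: 9.5
eef_pos: [0.4886, 0.23, 0.0788]
orientation: [-0.157, -2.145, 2.146]
contact_force: [1.4, -0.9, -1.6]
grip_width: 0.0199
9.5 [0.4886 0.23   0.0788] [ 1.4 -0.9 -1.6] 0.01992437140834249
[[-0.989 -0.    -0.146]
 [ 0.146 -0.    -0.989]
 [ 0.    -1.     0.   ]]
[-0.12185275 -0.28217676  0.009458  ]
```

```bash
python3 -m inch '[{"x":0,"y":3,"z":0,"spin":0},{"x":0,"y":6,"z":0,"spin":0},{"x":0,"y":9,"z":0,"spin":0},{"x":0,"y":12,"z":0,"spin":0},{"x":0,"y":12,"z":0,"spin":0}]' 0
python3 -c "
from h import *
st();print(sense()['torque'])"
```

```text
clock: 9.92
eef_pos: [0.4886, 0.23, 0.0668]
orientation: [-0.157, -2.145, 2.145]
contact_force: [0.8, 0.4, -0.9]
grip_width: 0.0205
9.9167 [0.4886 0.23   0.0668] [ 0.8  0.4 -0.9] 0.020524464371129283
[[-0.989 -0.    -0.146]
 [ 0.146 -0.    -0.989]
 [ 0.    -1.     0.   ]]
[-0.04823804 -0.3366428   0.06899645]
```

```bash
python3 -m inch '[{"x":0,"y":3,"z":0,"spin":0},{"x":0,"y":6,"z":0,"spin":0},{"x":0,"y":9,"z":0,"spin":0},{"x":0,"y":11,"z":0,"spin":0},{"x":0,"y":11,"z":0,"spin":0},{"x":0,"y":11,"z":0,"spin":0},{"x":0,"y":11,"z":0,"spin":0}]' 0
python3 - <<'E'
from h import *
st();print(sense()['torque'])
im=snapshot("scene");cv2.imwrite("pics/k.png",im[:,:,::-1]);crop("scene","pics/k.png",310,170,110,110,5,"pics/k1.png")
E
```

```text
clock: 10.5
eef_pos: [0.4887, 0.2301, 0.0564]
orientation: [-0.157, -2.145, 2.145]
contact_force: [0.0, -0.6, -1.6]
grip_width: 0.0202
10.5 [0.4887 0.2301 0.0564] [ 0.  -0.6 -1.6] 0.020206181339406267
[[-0.989 -0.    -0.146]
 [ 0.146  0.    -0.989]
 [ 0.    -1.    -0.   ]]
[-0.08228854 -0.08871827  0.00421132]
```

View pics/k1.png

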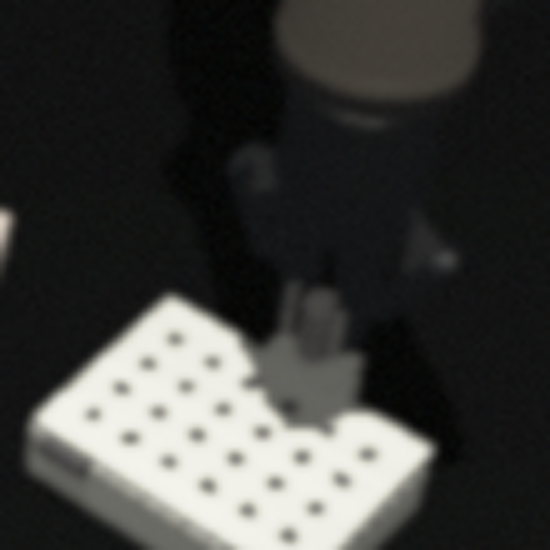

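```bash
python3 -m inch '[{"x":0,"y":2,"z":0,"spin":0},{"x":0,"y":4,"z":0,"spin":0},{"x":0,"y":6,"z":0,"spin":0},{"x":0,"y":8,"z":0,"spin":0},{"x":0,"y":9,"z":0,"spin":0},{"x":0,"y":9,"z":0,"spin":0},{"x":0,"y":9,"z":0,"spin":0}]' 0
python3 -c "
from h import *
st();print(sense()['torque'])"
```

```text
clock: 11.13
eef_pos: [0.4886, 0.2302, 0.0473]
orientation: [-0.157, -2.146, 2.145]
contact_force: [-1.2, -0.3, 2.9]
grip_width: 0.0205
11.1333 [0.4886 0.2302 0.0473] [-1.2 -0.3  2.9] 0.020477240155566265
[[-0.989 -0.    -0.146]
 [ 0.146  0.    -0.989]
 [ 0.    -1.    -0.   ]]
[ 0.24197404  0.45362629 -0.02211084]
```

```bash
python3 -m inch '[{"x":0,"y":0.7,"z":0,"spin":0},{"x":0,"y":1.4,"z":0,"spin":0},{"x":0,"y":2,"z":0,"spin":0},{"x":0,"y":2,"z":0,"spin":0},{"x":0,"y":2,"z":0,"spin":0}]' 0
python3 -m inch '[{"x":0,"y":0.5,"z":0,"spin":0},{"x":0,"y":1,"z":0,"spin":0},{"x":0,"y":1,"z":0,"spin":0},{"x":0,"y":1,"z":0,"spin":0}]' 0
```

```text
clock: 11.55
eef_pos: [0.4887, 0.2302, 0.046]
orientation: [-0.157, -2.146, 2.146]
contact_force: [-6.5, -0.9, 17.7]
grip_width: 0.0205
clock: 11.88
eef_pos: [0.4887, 0.2302, 0.0455]
orientation: [-0.158, -2.146, 2.146]
contact_force: [-10.7, -2.8, 29.5]
grip_width: 0.0202
```

Force climbs steeply at the expected height (TCP about 0.0455), so the head is on the tab against a hard stop. I'll ease the sideways load and check the lid in the pictures.

```bash
python3 -m inch '[{"x":0.5,"y":-0.3,"z":0,"spin":0},{"x":0.5,"y":-0.3,"z":0,"spin":0},{"x":0.5,"y":-0.3,"z":0,"spin":0}]' 0
python3 - <<'E'
from h import *
st();print(sense()['torque'])
im=np.mean([snapshot("scene").astype(float) for _ in range(3)],0)[:,:,::-1].astype(np.uint8);cv2.imwrite("pics/m.png",im);crop("scene","pics/m.png",310,180,100,120,5,"pics/m1.png")
hinge=np.array([.489,.230,.032])+.136*np.array([.9894,-.1455,0])
cx=np.array([.9894,-.1455,0]);cy=np.array([.1455,.9894,0]);z=np.array([0,0,1])
for th in(0,.055):
    for yy in(-.085,.085):
        p=hinge+cx*(-.12*np.cos(th)+.006*np.sin(th))+z*(.12*np.sin(th)+.006*np.cos(th))+cy*yy
        print(th,yy,proj("scene",p).round(1))
a=cv2.imread("pics/dscene.png");cv2.imwrite("pics/cmp.png",np.hstack([cv2.resize(q[225:290,310:405],None,fx=4.2,fy=4.2,interpolation=cv2.INTER_CUBIC) for q in(a,im)]))
# lid bright-mask bounds before/after
for q in(a,im):
    m=(q[:,:,1]>160).astype(np.uint8);k,l,s,c=cv2.connectedComponentsWithStats(m[200:300,300:410])
    i=1+np.argmax(s[1:,4]);ys,xs=np.where(l==i);print(s[i],"right corner",xs.max()+300,ys[xs==xs.max()].mean()+200)
E
```

```text
clock: 12.13
eef_pos: [0.4887, 0.2302, 0.0458]
orientation: [-0.159, -2.146, 2.146]
contact_force: [-6.2, -2.9, 24.1]
grip_width: 0.0203
12.1333 [0.4887 0.2302 0.0458] [-6.2 -2.9 24.1] 0.02025523593212823
[[-0.989  0.001 -0.146]
 [ 0.146  0.    -0.989]
 [-0.001 -1.    -0.   ]]
[-0.68391891  1.45618284  0.00631571]
0 -0.085 [342.5 230.9]
0 0.085 [394.8 261.2]
0.055 -0.085 [342.6 229.2]
0.055 0.085 [395.1 259.6]
[  17   30   79   58 2458] right corner 395 259.5
[  17   32   78   56 2023] right corner 394 262.0
```

View pics/cmp.png

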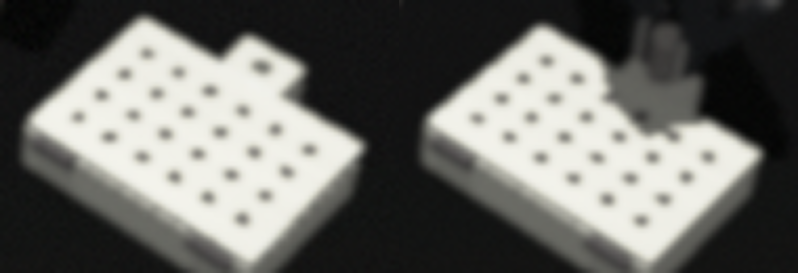

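```bash
python3 -m inch '[{"x":0,"y":0,"z":0,"spin":0},{"x":0,"y":0,"z":0,"spin":0},{"x":0,"y":0,"z":0,"spin":0},{"x":0,"y":0,"z":0,"spin":0},{"x":0,"y":0,"z":0,"spin":0},{"x":0,"y":0,"z":0,"spin":0}]' 0
python3 - <<'E'
from h import *
st();im=snapshot("scene");cv2.imwrite("pics/z.png",im[:,:,::-1])
print(finish_job())
E
```

```text
clock: 12.78
eef_pos: [0.4887, 0.2303, 0.0458]
orientation: [-0.159, -2.146, 2.146]
contact_force: [-6.7, -2.9, 24.7]
grip_width: 0.02
12.7833 [0.4887 0.2303 0.0458] [-6.7 -2.9 24.7] 0.0199509532345026
[[-0.989  0.001 -0.146]
 [ 0.146  0.    -0.989]
 [-0.001 -1.    -0.   ]]
the job is handed in; nothing more can be done
None
```

View pics/z.png

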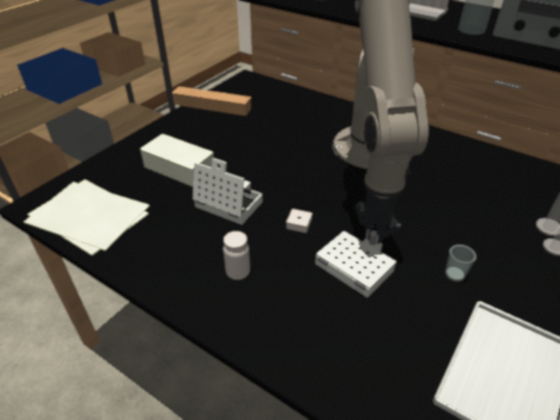

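I shut the scissors' cassette (the one on the robot's left), pushed the pin down through the tab and lug, and handed the job in at about 12.8 s, still holding the pin pressed down. No verdict was reported.

**Last checks**
- **Pressing force:** it held steady at about 24–25 N downward over the last half second. The TCP was at z = 0.0458 m, where I expected it with the head resting on the tab.
- **Lid:** its front edge dropped about 2 px between the unpressed and pressed pictures, which fits going from 0.055 rad to shut.
- **Pin depth:** I worked this out from the TCP height, putting the tip about 28 mm below the lug's top. I could not see the tip directly.
- **The rest of the scene:** in the last picture (`pics/z.png`) the tweezers' lid is still upright. The jar, beaker and glove box look where they were.

**Disagreements and faults**
- The two cameras differed by 2–3 mm on the hole position. I used the average and checked the held pin against the hole line in the scene view before going down.
- About 7 N of sideways force stays on the pin; easing 0.5 mm brought it down from about 11 N. I took it to be the shank touching the hole wall.
- One move was refused because its rows lacked `spin`. The arm did not move, and I resent it.

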